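# Load the bench mixer and hold its dial on three

### The job

Pick up the loose stepped steel beaker, the one with the same shape as the beaker fixed on the white mixer, nest it upright and fully home inside that fixed beaker, and let go of it. Only then take hold of the mixer's spring-return dial, turn it clockwise past the first two clicks to the third mark and hold it there: the program finishes while the gripper is still holding the dial on the third mark, with the beaker still nested. Leave the plain tumbler, the jar and the bowl where they are.

Things in the scene. Friction and masses are not known exactly. Their poses are not given: they have to be found in the camera images.
- beaker: Loose stepped steel beaker, upright, left or right of the mixer, 90 mm tall, about 0.16 kg. From 48 mm up to the rim a straight cylinder 57 mm across outside, 51 mm inside; below that 46 mm across, tapering in the lowest 6 mm to a 42 mm foot. A flat inner shoulder 48 mm above the underside carries the foot of a nested twin. Origin: centre of the underside; z up. Round: yaw means nothing.
- seat (a point): Centre of the inner shoulder of the beaker fixed on the mixer, a twin of the loose one, mouth straight up. Its rim lies 42 mm above this point (140 mm above the table). With the loose beaker fully home its origin is at this point and its rim 48 mm above the fixed rim. Sideways play 2.5 mm all round.
- dial (a joint): Angle of the spring-return dial, rad: 0 at rest, grows turning clockwise seen from above. Clicks at 0.4, 0.8 and 1.2 (third), each by a raised dot; ridges between at 0.2, 0.6, 1.0, 1.4; stop at 1.5. Let go anywhere it springs back to 0, no click holds it. Spring 0.13 N m at rest, 0.23 at the third click, up to 0.06 N m more over a ridge.
- dial_knob: The dial's black grip bar, 57 mm long, 14 mm wide, 36 mm tall, flat upright sides, on an aluminium disc 68 mm across. Origin: centre of the bar's foot, on the vertical turning axis, 104 mm above the table (the disc's top). x along the bar (pointed end with white line at -x), y across its width, z up; turns with the dial. Grip it from above across its width.
- dial_grip (a point): On the dial's vertical turning axis, 24 mm above the foot of the grip bar and 12 mm below its top (128 mm above the table): a good height for the middle of the finger pads. Axes as dial_knob.
- mixer: White bench mixer fixed to the table, 170 mm (x) by 300 mm (y). Low deck, 50 mm high, with the fixed beaker 78 mm to +y of its centre; control block, 90 mm high, with the dial 78 mm to -y. Origin: centre of its underside; z up. At rest the dial's pointer points to -x. Raised marks round the dial, clockwise: a bar for rest, then three growing dots.
- tumbler: Plain steel tumbler, no step, 68 mm tall, 62 mm across the mouth, 50 mm across the foot. Not to be used or disturbed. Origin: centre of the underside.
- jar: Closed glass jar with steel cap, 60 mm across, 100 mm tall. Not to be disturbed. Origin: centre of the underside.
- bowl: Small steel bowl, 120 mm across, 50 mm tall. Not to be disturbed. Origin: centre of the underside.

How it is judged:
By the outcome, as a careful person would: the job done as asked, in the order asked, and still so for the second after the job is handed in, while the arm keeps its last pose, push and grip.
It also fails if it takes over 58 s, if anything falls off the work surface, if the arm or the gripper's body presses on something with over 40 N, if the wrist force passes 120 N, or if a joint passes its speed limit or range.

### The arm

A 7-joint arm with a two-finger parallel gripper is mounted at the origin on the work surface. World frame = base frame: x ahead of the robot, y to its left, z up, the work surface at z = 0. Lengths are in m, angles in rad, forces in N, time in s.
With the tool pointing down it reaches from about 0.425 to 0.925 m from the base axis. Payload 6.8 kg.
Tool frame: the origin (TCP) lies midway between the tips of the shut fingers; the grasp point (between the pads) lies 19 mm behind it; z points along the fingers, y is the direction in which the jaws open and shut (so a half turn about z gives the same grasp; the last joint's range is limited). The gripper opens to 85 mm and grips with 20 to 120 N. Pads are 22 mm wide; open, the fingers measure 114 mm over their backs; the gripper's body (76 mm by 85 mm) begins 54 mm behind the grasp point. The pads swing forward as they close: fully open they stand 13 mm farther back than shut.
Start: joints at [-1.385, 0.477, 0.022, 1.555, -0.011, 1.109, -0.083], TCP at [0.195, 0.646, 0.209] pointing down, gripper open.
Joint ranges: [-2.96, 2.96], [-0.34, 2.1], [-1.41, 1.46], [0.24, 2.44], [-1.37, 4.51], [0.17, 1.92], [-2.96, 2.96]. Speed limits (rad/s): [2.39, 2.39, 3.14, 3.14, 3.14, 3.14, 3.14].

### API

Orientations are given as a unit quaternion [w, x, y, z].
In Python, from station import bot gives the robot as it stands.
- The arm moves only by the shell command python3 -m jog 'ROWS' [FORCE]. ROWS is JSON, a list of rows, each a list of 3 entries, a list of its own where there are three numbers: the shift along the tool's x, y, z in mm, then the turn, a rotation vector about the tool's x, y, z in degrees, then the closure, from -1 (fully open) to 1 (shut). A call has 1 to 12 rows; each row shifts and turns the commanded pose from where the row before left it, along the tool's axes as they then stand; what a row does not reach is not made up. A row lasts 1/8 s, in which the tool goes at most 62.5 mm and 10.7 degrees, less where a joint would pass 70% of its speed; a pose out of reach is approached as far as the arm can. A call is refused whole if a number of a shift passes 62.5 or a number of a turn 10.7, either way. A call with a gripper value outside its range is refused whole. The fingers move at their own pace and stop on an object; FORCE is the grip in N (left out, the last holds). Time passes only in rows, so rows that do not move let the fingers close. It gives the time, the measured TCP pose, the force and the opening at its end, in the units of the state.
- bot.get_obs(): the state, without advancing time (a new reading comes with each control period).
- bot.read_camera(name): name is "side" or "top"; returns (picture, depth): 420x560x3 uint8, red, green, blue; 420x560 float32, m along the optical axis (not along the pixel's ray), 0 where there is no reading.
- bot.camera_info(name): a dict with "fx", "fy", "cx", "cy" (pixels), "world_from_camera" (4x4, takes a point from camera to world coordinates). Camera axes: x right, y up, looking along -z (the intrinsics and any distortion apply to the point x, -y, -z); pixel columns grow to the right and rows downward; lengths in m; the calibration is good to about 2 mm. A picture is of the moment at which its call begins. camera_info takes no time and is no camera call.
- bot.hand_in(): hands the job in, once; it reports no verdict.
Trained networks look in the newest picture that a camera, given by its name, has taken for a name from the list of things; names that differ only in an ending like _2 or _b are one class to them, and where a whole thing is asked for, a point or a joint stands for the part that bears it (a point fixed in the world has none). Each returns a list of dicts, best first, with "score" (0 to 1); they miss things now and then, are a little off and sometimes report something else, mostly with a low value. They report only what shows in the picture. A call takes as long as a camera call.
- bot.find_in(camera, thing): "xy" ([column, row] as shares, 0 to 1, of the picture: columns of its width, rows of its height, amid what is visible of it).
- bot.cut_out(camera, thing): "pixels" (420x560 bool, what is visible of it) and "xy" ([column, row] as shares, 0 to 1, of the picture: columns of its width, rows of its height, amid what is visible of it).
- bot.landmark_of(camera, thing): "xy" ([column, row] as shares, 0 to 1, of the picture: columns of its width, rows of its height: a listed point, or the origin of a listed thing).
The state is a dict: "t": time; "q": joint angles; "joint_vel": joint speeds; "joint_torque": joint torques, N m; "eef_pos": TCP position; "tool_rot": TCP orientation; "contact_force": force on the tool from outside, world axes, zero at the start; "torque": the same for the moment, N m; "gripper_width": opening from 0.0 (shut) to 1.0 (fully open).
Only numpy, scipy, OpenCV 4.12 (cv2) and the standard library are available. Lean on these libraries where they do the work, as an engineer would, in place of code of your own. Each camera call takes 0.05 s, during which the arm holds its last target.

## Working session

There is one attempt and no reset: what is moved stays moved. The work goes in short steps, Python scripts to look and compute and a shell command to move; the robot and the scene stay as the last step left them, time stands still between calls to the robot, and variables do not carry over. Pictures are saved under pics/ and viewed, and the job is handed in when it is done.

```bash
mkdir -p pics; ls
python3 - <<'E'
from station import bot
import cv2,json
o=bot.get_obs()
print({k:(v if isinstance(v,float) else [round(float(x),4) for x in v]) for k,v in o.items()})
for n in("side","top"):
    p,d=bot.read_camera(n); cv2.imwrite(f"pics/{n}0.png",p[:,:,::-1]); 
    i=bot.camera_info(n); print(n,i)
    for t in("beaker","seat","dial","dial_grip","dial_knob","tumbler","mixer"):
        for f in(bot.landmark_of,):
            print(t,[(round(float(r["score"]),2),[round(float(r["xy"][0])*560,1) if 0 else round(float(r["xy"][0]*560),1),round(float(r["xy"][1]*420),1)]) for r in f(n,t)])
E
```

```text
pics
{'t': 0.0, 'q': [-1.3851, 0.4778, 0.0224, 1.5564, -0.0115, 1.1093, -0.0831], 'joint_vel': [-0.0013, -0.0012, 0.0003, 0.0013, -0.0002, 0.0035, -0.0005], 'joint_torque': [-0.0005, -59.6461, 1.6077, -28.1175, 0.0124, 0.0095, -0.0], 'eef_pos': [0.1953, 0.6455, 0.2077], 'tool_rot': [-0.0, 0.1464, 0.9892, -0.0009], 'contact_force': [0.6222, 0.3781, -0.0005], 'torque': [-0.0589, 0.0024, -0.0008], 'gripper_width': 0.9992554532068654}
side {'fx': 456.23456912752033, 'fy': 456.23456912752033, 'cx': 277.8090229039526, 'cy': 213.90323740570233, 'world_from_camera': array([[ 0.94433625,  0.19200241, -0.26714063,  0.23867312],
       [-0.32807734,  0.48945154, -0.80796191, -0.97643707],
       [-0.02437824,  0.85063051,  0.52519848,  0.72362876],
       [ 0.        ,  0.        ,  0.        ,  1.        ]])}
beaker [(0.83, [213.9, 200.2])]
seat [(0.68, [271.6, 190.8]), (0.16, [214.3, 199.7])]Traceback (most recent call last):
  File "<stdin>", line 10, in <module>
ValueError: it knows: beaker, bowl, dial_grip, dial_knob, jar, mixer, seat, tumbler
```

```bash
cat > h.py <<'E'
from station import bot
import cv2,numpy as np
from scipy.spatial.transform import Rotation as R
def ray(n,uv):
    i=bot.camera_info(n);T=i["world_from_camera"]
    c=np.array([(uv[0]-i["cx"])/i["fx"],-(uv[1]-i["cy"])/i["fy"],-1.])
    return T[:3,3],T[:3,:3]@c
def at_z(n,uv,z):
    o,d=ray(n,uv);return o+d*(z-o[2])/d[2]
def cloud(n,d,m=None):
    i=bot.camera_info(n);T=i["world_from_camera"]
    v,u=np.nonzero((d>0) if m is None else (d>0)&m)
    z=d[v,u];c=np.stack([(u-i["cx"])/i["fx"]*z,-(v-i["cy"])/i["fy"]*z,-z],1)
    return c@T[:3,:3].T+T[:3,3]
def obs():
    o=bot.get_obs();return o
E
python3 - <<'E'
from h import *
np.set_printoptions(precision=4,suppress=True)
Z=dict(beaker=0,seat=.098,dial_grip=.128,dial_knob=.104,tumbler=0,mixer=0,jar=0,bowl=0)
for n in("side","top"):
    p,d=bot.read_camera(n); cv2.imwrite(f"pics/{n}0.png",p[:,:,::-1])
    np.save(f"d_{n}.npy",d)
    print(n,bot.camera_info(n)["world_from_camera"][:3,3])
    for t in Z:
        for r in bot.landmark_of(n,t)[:2]:
            uv=np.array(r["xy"])*[560,420]
            print(t,round(float(r["score"]),2),uv,at_z(n,uv,Z[t]))
E
```

```text
side [ 0.2387 -0.9764  0.7236]
beaker 0.86 [214.928 198.912] [0.4486 0.2972 0.    ]
beaker 0.43 [391.776 311.892] [ 0.7067 -0.3472  0.    ]
seat 0.81 [269.08 192.99] [0.5708 0.1012 0.098 ]
dial_grip 0.73 [280.504 326.088] [ 0.4215 -0.4204  0.128 ]
dial_grip 0.59 [270.704 208.698] [ 0.5331 -0.0298  0.128 ]
dial_knob 0.64 [271.6   219.618] [ 0.5301 -0.0435  0.104 ]
tumbler 0.84 [280.224 328.398] [ 0.458  -0.3071  0.    ]
mixer 0.91 [273.784 234.696] [0.5596 0.0357 0.    ]
mixer 0.58 [390.712 314.916] [ 0.6996 -0.3545  0.    ]
jar 0.77 [279.608 187.782] [0.6666 0.2909 0.    ]
jar 0.32 [275.688 236.418] [0.5619 0.0257 0.    ]
bowl 0.75 [389.704 313.782] [ 0.6994 -0.3507  0.    ]
top [0.3269 0.0105 1.0959]
beaker 0.93 [154.224 274.68 ] [0.4465 0.3024 0.    ]
seat 0.67 [217.    211.218] [0.5713 0.1251 0.098 ]
dial_grip 0.72 [284.48  216.384] [ 0.538 -0.031  0.128]
dial_knob 0.59 [289.8   217.686] [ 0.539  -0.0441  0.104 ]
tumbler 0.56 [395.92 248.01] [ 0.4584 -0.3111  0.    ]
mixer 0.91 [256.48  224.616] [0.5508 0.0373 0.    ]
jar 0.96 [150.416 187.32 ] [0.6752 0.3063 0.    ]
bowl 0.92 [396.872 155.904] [ 0.7039 -0.3519  0.    ]
bowl 0.7 [154.28  272.916] [0.4509 0.3021 0.    ]
```

```bash
ls pics
```

```text
side0.png
top0.png
```

View pics/side0.png

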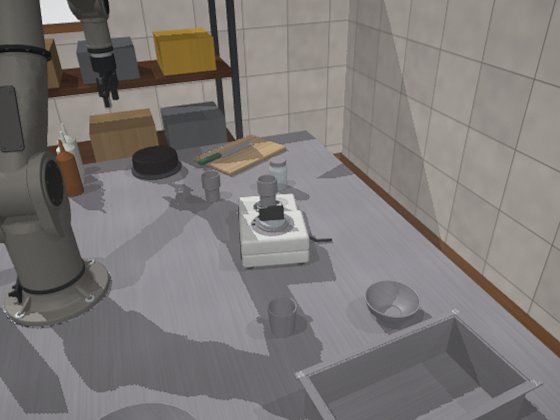

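View pics/top0.png

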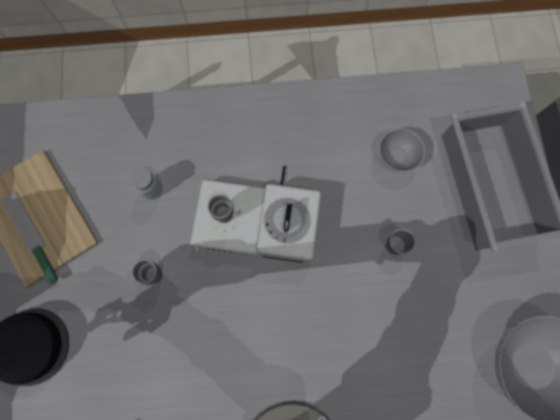

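The side view shows the loose beaker at (212,187), the fixed one at (267,187), the dial at (271,215) and the tumbler at (281,316). In the top view they are at (147,272), (221,208), (288,217) and (400,242). Next I'll refine the positions with depth.

Run:
```python
from h import *
np.set_printoptions(precision=4,suppress=True)
from scipy.optimize import least_squares
C={}
for n in("side","top"):
    C[n]=cloud(n,np.load(f"d_{n}.npy"))
    p=cv2.imread(f"pics/{n}0.png")
    a=p[150:290,110:340] if n=="top" else p[160:275,190:320]
    cv2.imwrite(f"pics/{n}_crop.png",cv2.resize(a,None,fx=3.4 if n=="top" else 5,fy=3.4 if n=="top" else 5,interpolation=cv2.INTER_CUBIC))
def fit(P,c0,zl,zh,r,rr=None,w=.045):
    m=(np.hypot(*(P[:,:2]-c0).T)<w)&(P[:,2]>zl)&(P[:,2]<zh);Q=P[m]
    f=lambda c:np.hypot(Q[:,0]-c[0],Q[:,1]-c[1])-(r if rr is None else c[2])
    s=least_squares(f,list(c0)+([] if rr is None else [r]),loss="soft_l1",f_scale=.002)
    return len(Q),s.x,np.std(f(s.x))
for n in C:
    P=C[n]
    for nm,c0,z0 in(("loose",[.446,.300],0),("fixed",[.570,.113],.05)):
        for a,b in((.055,.085),(.083,.095),(.01,.042)):
            r=.0285 if a>.045 else .023
            m=(np.hypot(*(P[:,:2]-c0).T)<.045)&(P[:,2]>z0+a)&(P[:,2]<z0+b)
            if m.sum()>5: print(n,nm,a,fit(P,c0,z0+a,z0+b,r), P[m].mean(0))
    m=(np.hypot(*(P[:,:2]-[.537,-.04]).T)<.05)&(P[:,2]>.12);print("bar",m.sum(),P[m].mean(0),P[m][:,2].max())
    m=(np.hypot(*(P[:,:2]-[.537,-.04]).T)<.05)&(P[:,2]>.134);Q=P[m];print(Q.mean(0),Q[:,:2].min(0),Q[:,:2].max(0))
    m=(np.hypot(*(P[:,:2]-[.537,-.04]).T)<.1)&(P[:,2]>.083)&(P[:,2]<.097);Q=P[m].astype(np.float32)
    print("block",cv2.minAreaRect(np.ascontiguousarray(Q[:,:2]*1000)), Q.mean(0))
    m=(np.hypot(*(P[:,:2]-[.55,.11]).T)<.1)&(P[:,2]>.042)&(P[:,2]<.058);Q=P[m].astype(np.float32)
    print("deck",cv2.minAreaRect(np.ascontiguousarray(Q[:,:2]*1000)),np.median(Q[:,2]))
    m=(P[:,0]>.45)&(P[:,0]<.68)&(P[:,1]>-.15)&(P[:,1]<.2)&(P[:,2]>.02)&(P[:,2]<.16);Q=P[m].astype(np.float32)
    print("mixer",cv2.minAreaRect(np.ascontiguousarray(Q[:,:2]*1000)))
```

```text
side loose 0.055 (233, array([0.4418, 0.3025]), np.float64(0.00243351252441812)) [0.4403 0.2954 0.072 ]
side loose 0.083 (87, array([0.4417, 0.3016]), np.float64(0.0024114016294675303)) [0.4419 0.3022 0.0872]
side loose 0.01 (126, array([0.4415, 0.3033]), np.float64(0.0021477418389227324)) [0.4384 0.2856 0.0254]
side fixed 0.055 (282, array([0.5677, 0.1135]), np.float64(0.0018868258114987243)) [0.5662 0.1074 0.122 ]
side fixed 0.083 (107, array([0.5675, 0.1132]), np.float64(0.001960484608659459)) [0.5689 0.113  0.137 ]
side fixed 0.01 (143, array([0.5687, 0.1147]), np.float64(0.001798140360393224)) [0.5637 0.0975 0.0768]
bar 228 [ 0.5294 -0.0419  0.1326] 0.14212040639548462
[ 0.5296 -0.0402  0.1386] [ 0.4997 -0.0518] [ 0.5593 -0.0252]
block ((530.5625610351562, -44.35686492919922), (137.39537048339844, 169.0872039794922), 76.31144714355469) [ 0.5269 -0.0599  0.0899]
deck ((571.4074096679688, 131.387451171875), (105.21728515625, 166.64593505859375), 77.67839050292969) 0.04980443
mixer ((558.0174560546875, 32.87513732910156), (303.331787109375, 192.651611328125), 77.78665161132812)
top
[... 392 characters left out ...]
0.5724 0.115  0.12  ]
top fixed 0.083 (131, array([0.572 , 0.1145]), np.float64(0.001051704450566204)) [0.572  0.1158 0.1389]
top fixed 0.01 (84, array([0.5692, 0.1141]), np.float64(0.0012750585107487735)) [0.5787 0.1176 0.074 ]
bar 167 [ 0.5337 -0.0359  0.139 ] 0.14414019356999408
[ 0.5347 -0.0361  0.1395] [ 0.5048 -0.0479] [ 0.564  -0.0247]
block ((535.0092163085938, -40.843902587890625), (134.16114807128906, 169.81689453125), 76.41316223144531) [ 0.5315 -0.0414  0.09  ]
deck ((567.3995971679688, 106.42338562011719), (162.460693359375, 164.2361297607422), 76.68399810791016) 0.049737617
mixer ((564.0619506835938, 37.115753173828125), (300.656982421875, 194.2564697265625), 76.54842376708984)
```

View pics/top_crop.png

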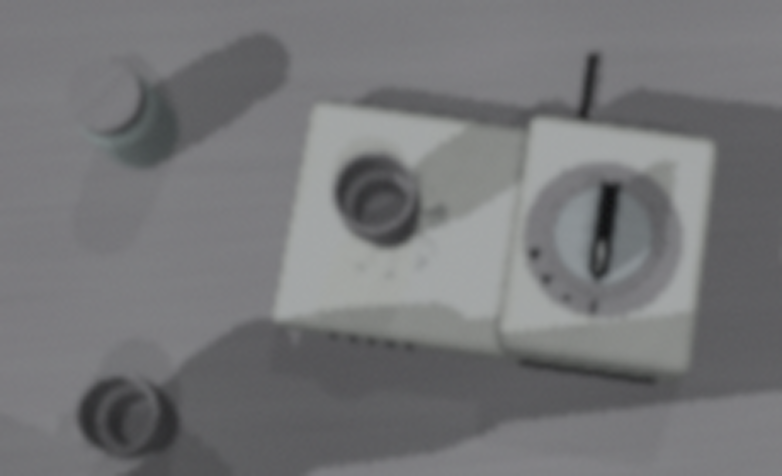

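View pics/side_crop.png

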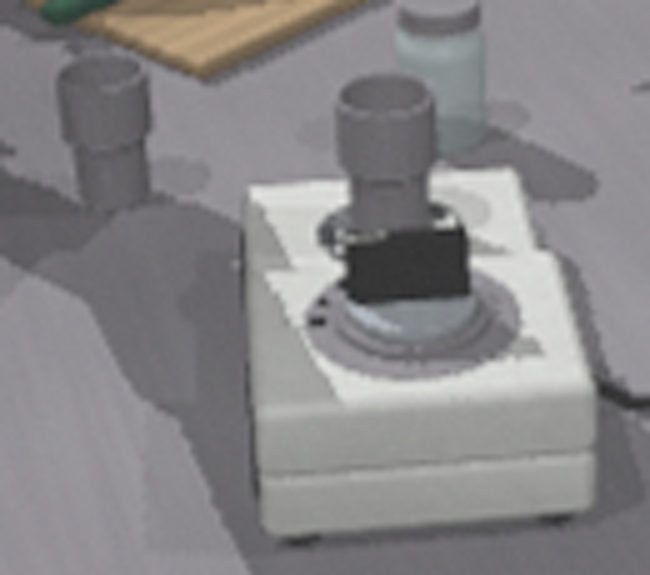

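```bash
cat >> h.py <<'E'
def to(xyz,yaw=None):
    "remaining shift (tool mm) and tool-z turn (deg) to put TCP at xyz, jaw axis y at world angle yaw deg"
    o=bot.get_obs();q=o["tool_rot"];r=R.from_quat([q[1],q[2],q[3],q[0]])
    dw=np.array(xyz)-o["eef_pos"];print("pos",np.round(o["eef_pos"],4),"tool shift mm",np.round(r.inv().apply(dw)*1000,1))
    M=r.as_matrix();a=np.degrees(np.arctan2(M[1,1],M[0,1]));print("jaw angle",round(a,2),"tilt z",np.round(M[:,2],4))
    if yaw is not None:
        print("turn about tool z",round(-((yaw-a+90)%180-90),2))
    print("F",np.round(o["contact_force"],1),"T",np.round(o["torque"],2),"w",round(o["gripper_width"],3),"t",o["t"],"q7",o["q"][6])
E
python3 -m jog '[[[-28,-21.3,0],[0,0,0],-1],[[-28,-21.3,0],[0,0,0],-1],[[-28,-21.3,0],[0,0,0],-1],[[-28,-21.3,0],[0,0,0],-1],[[-28,-21.3,0],[0,0,0],-1],[[-28,-21.3,0],[0,0,0],-1],[[-28,-21.3,0],[0,0,0],-1],[[-28,-21.3,0],[0,0,0],-1],[[-28,-21.3,0],[0,0,0],-1],[[-28,-21.3,0],[0,0,0],-1],[[-28,-21.3,0],[0,0,0],-1],[[-28,-21.3,0],[0,0,0],-1]]' 30
python3 -m jog '[[[0,0,0],[0,0,10],-1],[[0,0,0],[0,0,10],-1],[[0,0,0],[0,0,10],-1],[[0,0,0],[0,0,10],-1],[[0,0,0],[0,0,10],-1],[[0,0,0],[0,0,10],-1],[[0,0,0],[0,0,10],-1],[[0,0,0],[0,0,10],-1],[[0,0,0],[0,0,10],-1],[[0,0,0],[0,0,0],-1]]'
python3 -c "
from h import *
to([.4436,.3025,.05],-17)"
```

```text
t: 2.55
eef_pos: [0.4437, 0.3032, 0.2089]
tool_rot: [0.0, 0.146, 0.989, 0.0]
contact_force: [-0.0, 0.2, 0.4]
gripper_width: 1.002
t: 3.8
eef_pos: [0.443, 0.3043, 0.2088]
tool_rot: [0.0, 0.802, 0.597, 0.0]
contact_force: [0.1, -0.3, 0.5]
gripper_width: 0.998
pos [0.443  0.3043 0.2088] tool shift mm [ -1.5   1.  158.8]
jaw angle -16.73 tilt z [ 2.e-04  1.e-04 -1.e+00]
turn about tool z 0.27
F [ 0.1 -0.3  0.5] T [0.03 0.01 0.05] w 0.998 t 3.8 q7 -0.8828333129574079
```

```bash
python3 -m jog '[[[-0.7,0.5,25],[0,0,0],-1],[[-0.7,0.5,25],[0,0,0],-1],[[0,0,25],[0,0,0],-1],[[0,0,25],[0,0,0],-1],[[0,0,20],[0,0,0],-1],[[0,0,20],[0,0,0],-1],[[0,0,18],[0,0,0],-1],[[0,0,0],[0,0,0],-1]]'
python3 - <<'E'
from h import *
to([.4436,.3025,.05],-17)
for n in("side","top"):
    p,d=bot.read_camera(n); cv2.imwrite(f"pics/{n}1.png",cv2.resize(p[140:250,150:310] if n=="side" else p[200:340,80:280],None,fx=4,fy=4,interpolation=cv2.INTER_CUBIC)[:,:,::-1])
E
```

```text
t: 4.8
eef_pos: [0.4428, 0.3019, 0.0496]
tool_rot: [0.0, 0.803, 0.597, -0.001]
contact_force: [-0.2, -0.5, 0.3]
gripper_width: 0.998
pos [0.4428 0.3019 0.0496] tool shift mm [ 0.8  0.6 -0.4]
jaw angle -16.75 tilt z [-0.0019 -0.0016 -1.    ]
turn about tool z 0.25
F [-0.2 -0.5  0.3] T [-0.04 -0.03  0.03] w 0.998 t 4.8 q7 -0.7661813857115647
```

View pics/side1.png

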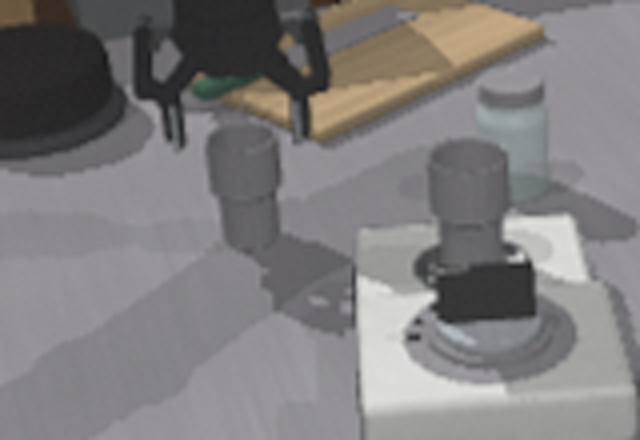

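View pics/top1.png

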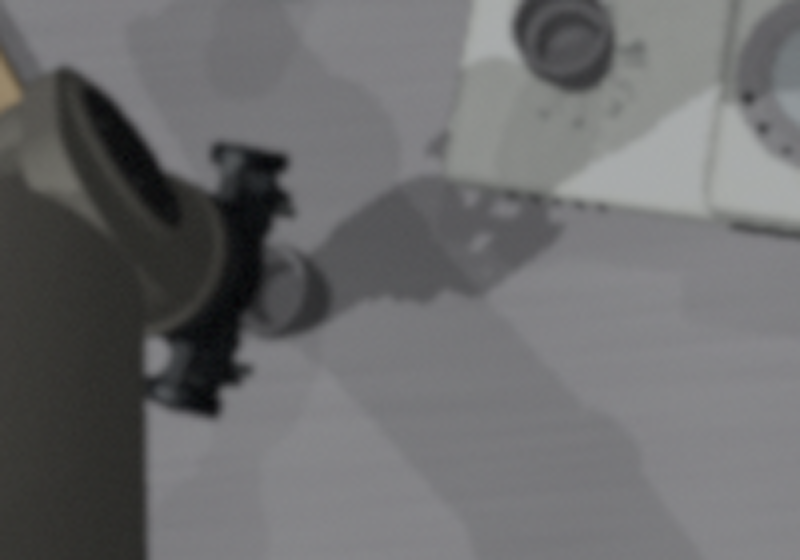

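```bash
cat >> h.py <<'E'
def proj(n,X):
    i=bot.camera_info(n);T=np.linalg.inv(i["world_from_camera"]);c=T[:3,:3]@np.array(X)+T[:3,3]
    return np.array([i["cx"]+i["fx"]*c[0]/-c[2],i["cy"]-i["fy"]*c[1]/-c[2]])
E
python3 - <<'E'
from h import *
u=np.array([np.cos(np.radians(-16.75)),np.sin(np.radians(-16.75)),0])
c=np.array([.4428,.3019,.063])
for s in(-1,1): print((proj("side",c+u*s*.0425)-[150,140])*4)
for z in(.09,.15,.2): c[2]=z;print(z,(proj("top",c)-[80,200])*4,(proj("side",c)-[150,140])*4)
for n in("side","top"):
    p,d=bot.read_camera(n);P=cloud(n,d)
    m=(np.hypot(P[:,0]-.4428,P[:,1]-.3019)<.09)&(P[:,2]>.03)&(P[:,2]<.2)
    Q=P[m]
    for z in np.arange(.03,.2,.02):
        k=(Q[:,2]>z)&(Q[:,2]<z+.02)
        if k.sum()>3:print(n,round(z,2),k.sum(),Q[k].min(0),Q[k].max(0))
E
```

```text
[189.15336196 166.88495492]
[297.53733367 162.4346197 ]
0.09 [255.62677755 291.75472683] [239.86185367 133.83751232]
0.15 [223.11543786 281.87284687] [231.78143754  63.09330621]
0.2 [192.76739137 272.64850376] [224.76221671   1.63988638]
side 0.03 61 [0.41749498 0.27739809 0.03071575] [0.46146786 0.30055652 0.04951974]
side 0.05 114 [0.4136294  0.27128576 0.05014099] [0.46686691 0.33356352 0.06989573]
side 0.07 201 [0.39351412 0.26918732 0.07009896] [0.46974921 0.33320777 0.08983462]
side 0.09 69 [0.3855612  0.27588223 0.09000743] [0.49595079 0.32673874 0.10959087]
side 0.11 55 [0.38139028 0.27427409 0.110249  ] [0.49791539 0.32065128 0.12984493]
side 0.13 164 [0.3669555  0.26773028 0.13016916] [0.51474739 0.32926964 0.14977933]
side 0.15 231 [0.36820737 0.26724827 0.15003059] [0.51269435 0.32430671 0.16973611]
side 0.17 308 [0.37161894 0.26866711 0.17007562] [0.50939798 0.33119209 0.18999823]
side 0.19 47 [0.38016285 0.27031292 0.19003913] [0.50412536 0.32984611 0.19993355]
top 0.03 48 [0.41804275 0.27757578 0.03036146] [0.47088497 0.32380836 0.04997809]
top 0.05 64 [0.41808915 0.274951   0.05003228] [0.4716877  0.3221136  0.06903355]
top 0.07 85 [0.41785118 0.27563464 0.07003811] [0.47230247 0.31153221 0.0899423 ]
top 0.09 51 [0.39084961 0.27807369 0.09022529] [0.49699073 0.31284198 0.10995483]
top 0.11 16 [0.38796692 0.2757434  0.11060671] [0.49489057 0.31310385 0.12998501]
top 0.13 179 [0.37262414 0.27010565 0.13052745] [0.51961827 0.335477   0.14976729]
top 0.15 143 [0.37432173 0.27075961 0.15002307] [0.51597699 0.33490571 0.16917439]
top 0.17 254 [0.37608675 0.27156622 0.17013843] [0.51335694 0.33500139 0.18997758]
top 0.19 78 [0.38010756 0.27286098 0.19003263] [0.51112932 0.3306717  0.19532715]
```

Run:
```python
from h import *
np.set_printoptions(precision=4,suppress=True)
u=np.array([np.cos(np.radians(-16.75)),np.sin(np.radians(-16.75))]);v=np.array([-u[1],u[0]])
for n in("side","top"):
    p,d=bot.read_camera(n);P=cloud(n,d)
    D=P[:,:2]-[.4428,.3019];a=D@u;b=D@v
    for s in(-1,1):
        m=(a*s>.034)&(a*s<.075)&(abs(b)<.06)&(P[:,2]>.045)&(P[:,2]<.13)
        print(n,s,m.sum(),"z",P[m][:,2].min(),"a",a[m].min(),a[m].max(),"b",np.percentile(b[m],[0,10,50,90,100]))
        m&=P[:,2]<.085
        print(np.c_[a[m],b[m],P[m][:,2]][:8])
    D=P[:,:2]-[.4428,.3019];r=np.hypot(*D.T);m=(r<.033)&(P[:,2]>.05)&(P[:,2]<.088)
    print("beaker",a[m].mean(),b[m].min(),b[m].max())
```

```text
side -1 59 z 0.0899179909779898 a -0.05950591244502576 -0.044166864686031294 b [-0.0181 -0.0121 -0.0074  0.0064  0.0104]
[]
side 1 56 z 0.09109368033280119 a 0.04080030295304867 0.059492213443669104 b [-0.014  -0.0117 -0.0081 -0.0033  0.0061]
[]
beaker -0.0005968240635113572 -0.03257269558790356 0.03033977666253451
top -1 24 z 0.09195508088484416 a -0.05576420417993176 -0.04061582507394352 b [-0.0102 -0.009  -0.008  -0.0041 -0.0027]
[]
top 1 22 z 0.08923834238463324 a 0.04481335375176086 0.0579228442232545 b [-0.0097 -0.0089 -0.008  -0.004  -0.0019]
[]
beaker 0.0011477007125862853 -0.027050280272782574 0.019224667128058124
```

Run:
```python
from h import *
p,d=bot.read_camera("side")
cv2.imwrite("pics/z.png",cv2.resize(p[120:210,170:250],None,fx=7,fy=6.6,interpolation=cv2.INTER_NEAREST)[:,:,::-1])
np.set_printoptions(linewidth=200)
P=d[165:182,188:202];print((P*1000).astype(int));P=d[165:182,218:234];print((P*1000).astype(int))
```

```text
[[1685 1682 1394 1386 1393 1391 1398 1415 1683 1687 1689 1688 1680 1680]
 [1680 1673 1389 1396 1393 1386 1396 1416 1669 1680 1675 1678 1664 1676]
 [1673 1666 1404 1396 1393 1391 1396 1409 1676 1668 1672 1671 1668 1666]
 [1662 1664 1404 1401 1402 1398 1399 1411 1664 1660 1665 1659 1660 1665]
 [1651 1662 1649 1406 1405 1393 1402 1410 1651 1652 1657 1656 1660 1657]
 [1647 1649 1644 1406 1404 1400 1399 1412 1643 1658 1650 1649 1645 1650]
 [1637 1638 1637 1405 1407 1401 1402 1416 1647 1638 1643 1641 1638 1641]
 [1636 1634 1634 1413 1408 1407 1404 1407 1636 1630 1632 1630 1629 1634]
 [1631 1630 1628 1407 1408 1409 1408 1410 1630 1630 1628 1636 1634 1422]
 [1623 1625 1618 1625 1415 1403 1406 1405 1625 1619 1619 1618 1614 1419]
 [1614 1615 1620 1613 1619 1410 1416 1406 1614 1614 1616 1618 1610 1415]
 [1609 1611 1607 1607 1608 1612 1610 1610 1607 1606 1607 1608 1603 1407]
 [1603 1605 1605 1605 1603 1605 1607 1603 1604 1600 1604 1602 1595 1411]
 [1596 1602 1588 1598 1597 1593 1595 1593 1595 1596 1592 1593 1600 1419]
 [1591 1587 1589 1589 1587 1590 1593 1594 1588 1585 1589 1590 1590 1417]
 [158
[... 853 characters left out ...]
1614 1605 1606 1602 1605 1604 1613]
 [1416 1613 1620 1613 1624 1408 1412 1414 1615 1606 1607 1599 1604 1601 1609 1612]
 [1416 1608 1611 1611 1609 1607 1611 1612 1614 1609 1605 1607 1607 1612 1606 1601]
 [1418 1428 1602 1611 1601 1609 1594 1608 1606 1600 1600 1599 1601 1600 1607    0]
 [1418 1428 1599 1597 1598 1597 1595 1599 1592 1591 1594 1596 1598 1592 1594 1590]
 [1418 1429 1596 1584 1592 1585 1590 1591 1585 1588 1589 1589 1586 1591 1583 1586]
 [1422 1423 1582 1581 1577 1591 1583 1586 1591 1580 1583 1583 1576 1580 1582 1580]
 [1418 1427 1580 1578 1574 1577 1577 1584 1578 1573 1568 1573 1577 1573 1578 1580]
 [1422 1428 1573 1575 1575 1570 1574 1570 1567 1574 1567 1563 1565 1568 1568 1566]]
```

View pics/z.png

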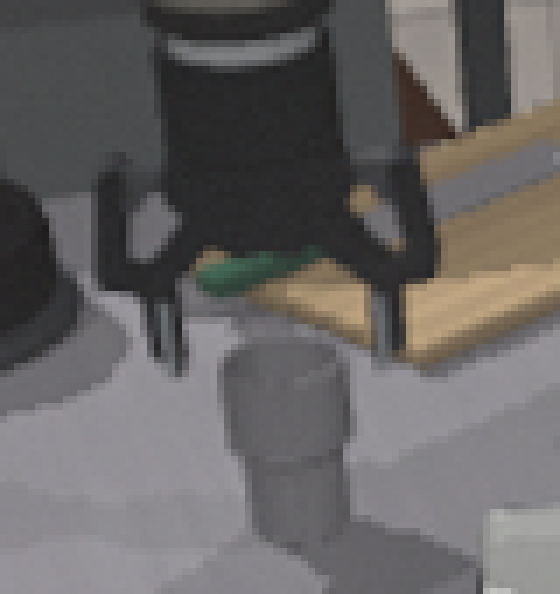

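```bash
python3 -m jog '[[[0.5,0.5,12],[0,0,0],-1],[[0,0,0],[0,0,0],-1]]'
python3 - <<'E'
from h import *
to([.4436,.3025,.038],-17)
for k in(1,2):
  p,d=bot.read_camera("side")
cv2.imwrite("pics/z2.png",cv2.resize(p[120:210,170:250],None,fx=7,fy=6.6,interpolation=cv2.INTER_NEAREST)[:,:,::-1])
E
```

```text
t: 5.4
eef_pos: [0.4435, 0.3024, 0.0377]
tool_rot: [0.0, 0.803, 0.596, -0.001]
contact_force: [0.4, -0.8, 0.8]
gripper_width: 0.997
pos [0.4435 0.3024 0.0377] tool shift mm [ 0.1  0.1 -0.3]
jaw angle -16.82 tilt z [-0.0014 -0.0012 -1.    ]
turn about tool z 0.18
F [ 0.4 -0.8  0.8] T [ 0.03 -0.01 -0.07] w 0.997 t 5.4 q7 -0.7580399231145468
```

View pics/z2.png

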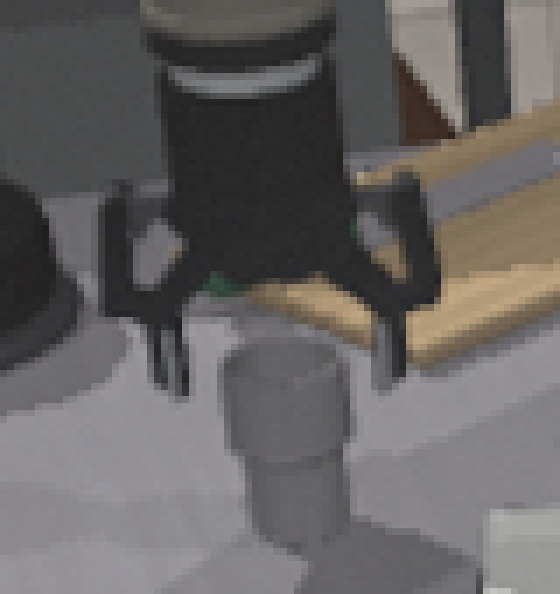

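Run:
```python
from h import *
u=np.array([np.cos(np.radians(-16.8)),np.sin(np.radians(-16.8)),0]);v=np.array([-u[1],u[0],0])
for z in(.05,.06,.07,.08):
  c=np.array([.4435,.3024,z]);print(z,[np.round(proj("side",c+u*s*.0425-v*b),1) for s in(-1,1) for b in (0,.011)])
print(proj("side",[.4435,.3025,.09]),proj("side",[.4435,.3025,.0]))
```

```text
0.05 [array([198. , 185.3]), array([197.6, 186.9]), array([224.9, 184.2]), array([224.7, 185.8])]
0.06 [array([197.6, 182.5]), array([197.2, 184.1]), array([224.6, 181.4]), array([224.4, 183. ])]
0.07 [array([197.2, 179.6]), array([196.8, 181.3]), array([224.4, 178.5]), array([224.2, 180.1])]
0.08 [array([196.8, 176.8]), array([196.5, 178.4]), array([224.1, 175.7]), array([223.9, 177.3])]
[210.14659314 173.34104427] [213.00692941 198.43821322]
```

```bash
python3 -m jog '[[[0,0,8],[0,0,0],-1],[[0,0,0],[0,0,0],-1],[[0,0,0],[0,0,0],0],[[0,0,0],[0,0,0],0],[[0,0,0],[0,0,0],0]]' 30
python3 - <<'E'
from h import *
to([.4436,.3025,.028],-17)
for k in(1,2):
  p,d=bot.read_camera("side")
cv2.imwrite("pics/z3.png",cv2.resize(p[120:210,170:250],None,fx=7,fy=6.6,interpolation=cv2.INTER_NEAREST)[:,:,::-1])
E
```

```text
t: 6.12
eef_pos: [0.4444, 0.303, 0.031]
tool_rot: [-0.0, 0.803, 0.596, 0.0]
contact_force: [0.6, -0.3, 1.2]
gripper_width: 0.661
pos [0.4444 0.303  0.031 ] tool shift mm [-0.7 -0.7  3. ]
jaw angle -16.84 tilt z [ 4.e-04  4.e-04 -1.e+00]
turn about tool z 0.16
F [ 0.6 -0.3  1.2] T [-0.02  0.02  0.02] w 0.661 t 6.125 q7 -0.7523019418482808
```

View pics/z3.png

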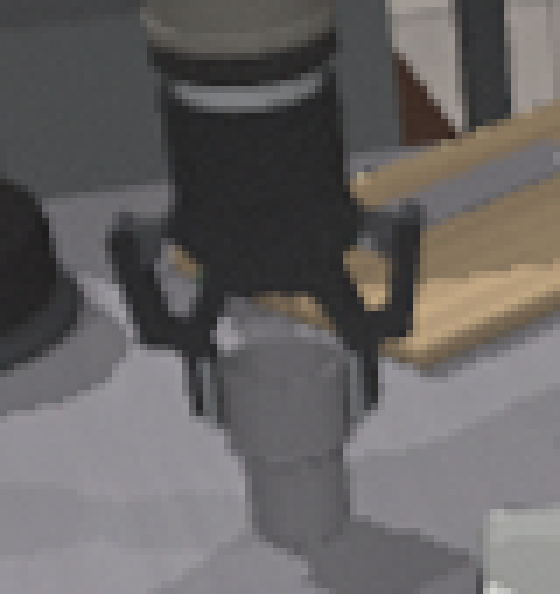

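```bash
python3 -m jog '[[[0,0,0],[0,0,0],1],[[0,0,0],[0,0,0],1],[[0,0,-10],[0,0,0],1],[[0,0,-25],[0,0,0],1],[[0,0,-30],[0,0,0],1],[[0,0,-30],[0,0,0],1],[[0,0,-30],[0,0,0],1],[[0,0,-25],[0,0,0],1],[[0,0,-20],[0,0,0],1],[[0,0,0],[0,0,0],1]]' 45
python3 -m jog '[[[-18,22,0],[0,0,0],1],[[-18,22,0],[0,0,0],1],[[-18,22,0],[0,0,0],1],[[-18,22,0],[0,0,0],1],[[-18,22,0],[0,0,0],1],[[-18,22,0],[0,0,0],1],[[-18,22,0],[0,0,0],1],[[-12,14,0],[0,0,0],1],[[-6,7,0],[0,0,0],1],[[0,0,0],[0,0,0],1],[[0,0,0],[0,0,0],1]]'
python3 - <<'E'
from h import *
to([.5700,.1145,.195],-17)
for n in("side","top"):
  p,d=bot.read_camera(n);np.save(f"d_{n}2.npy",d)
  a=p[90:220,200:330] if n=="side" else p[140:280,140:320]
  cv2.imwrite(f"pics/{n}4.png",cv2.resize(a,None,fx=4.4,fy=4.2,interpolation=cv2.INTER_CUBIC)[:,:,::-1])
E
```

```text
t: 7.48
eef_pos: [0.4447, 0.3033, 0.202]
tool_rot: [-0.0, 0.803, 0.596, 0.001]
contact_force: [0.3, 0.0, -2.1]
gripper_width: 0.656
t: 8.85
eef_pos: [0.5695, 0.1155, 0.2005]
tool_rot: [-0.0, 0.803, 0.597, -0.0]
contact_force: [0.3, 1.3, -0.9]
gripper_width: 0.657
pos [0.5695 0.1155 0.2005] tool shift mm [-0.8  0.8  5.5]
jaw angle -16.75 tilt z [-7.e-04  5.e-04 -1.e+00]
turn about tool z 0.25
F [ 0.3  1.3 -0.9] T [ 0.05 -0.03 -0.  ] w 0.657 t 8.85 q7 -0.4055113211107486
```

View pics/side4.png

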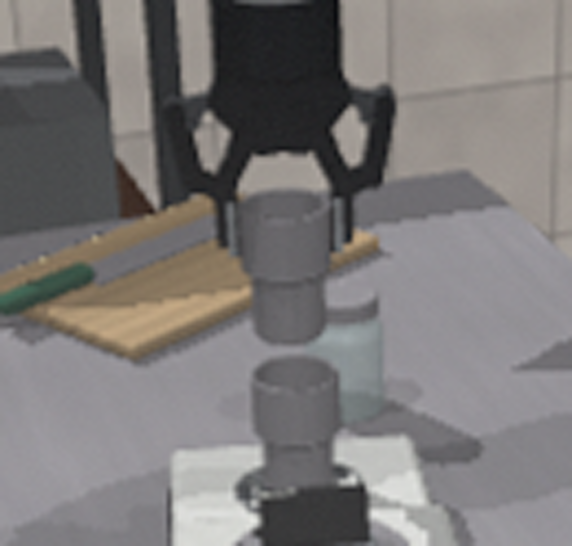

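View pics/top4.png

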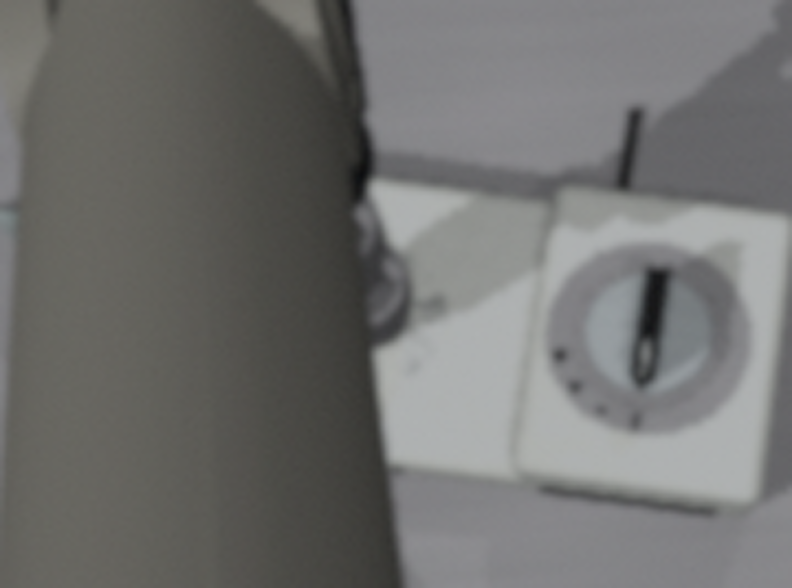

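```bash
cat > fit.py <<'E'
from h import *
from scipy.optimize import least_squares
np.set_printoptions(precision=4,suppress=True)
Ds=[bot.read_camera("side") for _ in range(4)]
P=np.concatenate([cloud("side",d) for _,d in Ds])
c0=np.array([.5676,.1136])
def fit(zl,zh,r,w=.0325):
    c=c0.copy()
    for k in range(3):
        D=P[:,:2]-c;m=(np.hypot(*D.T)<r+.005)&(P[:,2]>zl)&(P[:,2]<zh)
        # keep only the front, viewed centre part
        m&=(D@np.array([.29,.957])<0)
        Q=P[m];f=lambda c:np.hypot(Q[:,0]-c[0],Q[:,1]-c[1])-r
        c=least_squares(f,c,loss="soft_l1",f_scale=.002).x
    return len(Q),c,np.std(f(c)),Q[:,2].min(),Q[:,2].max()
import sys
o=bot.get_obs()["eef_pos"];dz=o[2]-.030
print("TCP",o,"est bottom",dz)
print("fixed up",fit(.105,.135,.0285));
print("loose low",fit(dz+.010,dz+.042,.023));print("loose up",fit(dz+.052,dz+.085,.0285))
p=Ds[-1][0];cv2.imwrite("pics/"+sys.argv[1],cv2.resize(p[110:230,210:320],None,fx=6,fy=5,interpolation=cv2.INTER_CUBIC)[:,:,::-1])
# pixel silhouette: brightness-free, from depth
d=np.median([d for _,d in Ds],0)
for v in range(130,200,3):
    row=d[v,225:310];k=np.nonzero((row>1.15)&(row<1.33))[0]
    if len(k):print(v,k.min()+225,k.max()+225,len(k),end=" | ")
E
python3 fit.py s5.png
```

```text
TCP [0.5699 0.1148 0.2008] est bottom 0.17075001941246615
fixed up (754, array([0.5684, 0.1148]), np.float64(0.0018282021949472043), np.float64(0.10503223969134201), np.float64(0.1349618254233671))
loose low (726, array([0.5671, 0.1158]), np.float64(0.0018399432893364909), np.float64(0.18081638967299385), np.float64(0.21271384297323614))
loose up (1054, array([0.5672, 0.1159]), np.float64(0.001941988414367539), np.float64(0.22282334352785593), np.float64(0.25574099558397023))
130 240 286 28 | 133 241 286 25 | 136 247 279 30 | 139 249 279 31 | 142 249 279 31 | 145 249 279 31 | 148 250 277 28 | 151 255 274 20 | 154 255 273 19 | 157 257 273 17 | 160 257 273 17 | 163 257 273 17 | 166 257 273 17 | 169 258 272 15 | 175 260 274 15 | 178 257 276 20 | 181 257 276 20 | 184 257 276 20 | 187 257 276 20 | 190 257 276 20 | 193 258 275 18 | 196 260 275 16 | 199 260 275 16 |
```

View pics/s5.png

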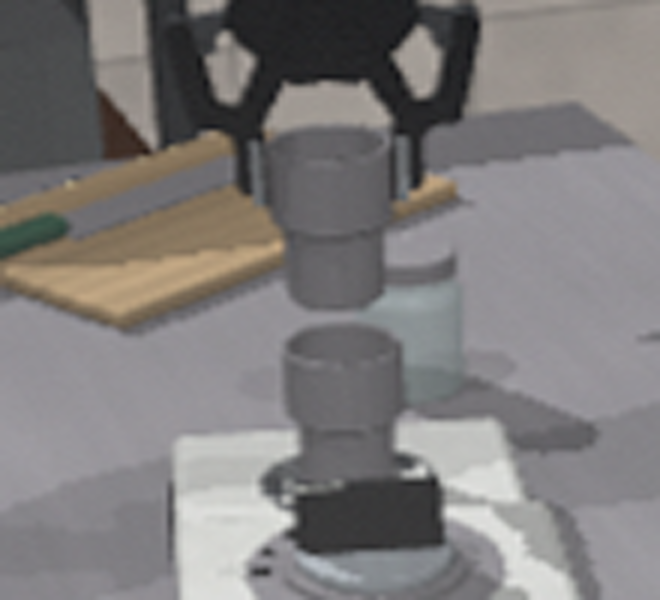

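```bash
python3 -m jog '[[[-0.6,1.5,0],[0,0,0],1],[[0,0,10],[0,0,0],1],[[0,0,10],[0,0,0],1],[[0,0,3],[0,0,0],1],[[0,0,0],[0,0,0],1]]'
python3 fit.py s6.png; python3 -c "
from h import *
for z in(.14,.147,.17):print(proj('side',[.5684,.1148,z]))"
```

```text
t: 9.78
eef_pos: [0.571, 0.1132, 0.1772]
tool_rot: [-0.0, 0.803, 0.596, -0.0]
contact_force: [-0.0, -0.3, -1.2]
gripper_width: 0.657
TCP [0.5715 0.1134 0.178 ] est bottom 0.1479871244856489
fixed up (743, array([0.5685, 0.1148]), np.float64(0.0017906311261918126), np.float64(0.10512375281765463), np.float64(0.13494126603999468))
loose low (703, array([0.5686, 0.1141]), np.float64(0.001794257115029117), np.float64(0.15803609480729164), np.float64(0.18993430877980932))
loose up (1026, array([0.5687, 0.1138]), np.float64(0.00203127495590606), np.float64(0.19999460891986343), np.float64(0.2328875296778843))
130 240 289 35 | 133 240 288 37 | 136 241 288 25 | 139 242 287 27 | 142 243 286 26 | 145 249 280 31 | 148 250 280 31 | 151 250 280 31 | 154 250 280 31 | 157 253 278 26 | 160 256 275 20 | 163 258 274 17 | 166 258 274 17 | 169 258 274 17 | 172 258 274 17 | 175 259 274 16 | 178 257 276 20 | 181 257 276 20 | 184 257 276 20 | 187 257 276 20 | 190 257 276 20 | 193 258 275 18 | 196 260 275 16 | 199 260 275 16 | [266.22363237 177.81163084]
[266.12898581 175.57268481]
[265.81411714 168.1241948 ]
```

View pics/s6.png

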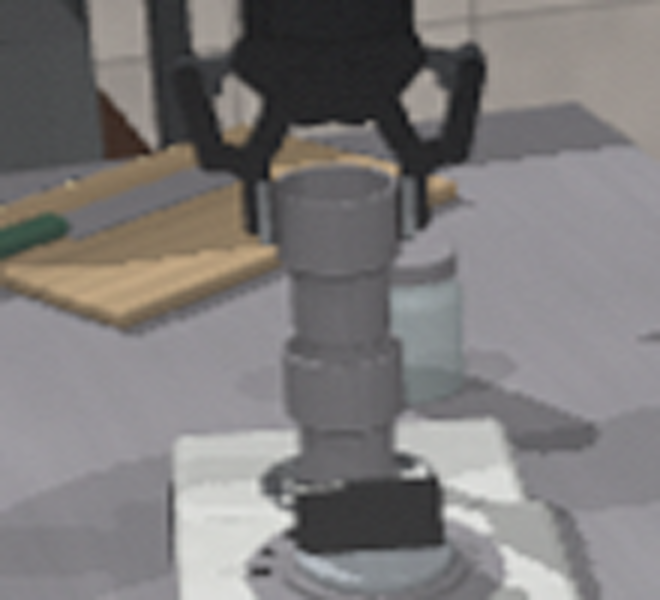

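```bash
python3 -m jog '[[[0.6,0,4],[0,0,0],1],[[0,0,4],[0,0,0],1],[[0,0,3],[0,0,0],1],[[0,0,3],[0,0,0],1],[[0,0,2],[0,0,0],1],[[0,0,0],[0,0,0],1]]'
python3 -c "
from h import *
to([.5710,.114,.128])"
```

```text
t: 10.72
eef_pos: [0.5714, 0.1139, 0.1615]
tool_rot: [-0.0, 0.803, 0.596, -0.0]
contact_force: [0.2, 0.4, -2.7]
gripper_width: 0.663
pos [0.5714 0.1139 0.1615] tool shift mm [ 0.  -0.4 33.5]
jaw angle -16.84 tilt z [-3.e-04 -1.e-04 -1.e+00]
F [ 0.2  0.4 -2.7] T [-0.04  0.02  0.02] w 0.663 t 10.725 q7 -0.3781527259502526
```

```bash
python3 -m jog '[[[0,0,4],[0,0,0],1],[[0,0,4],[0,0,0],1],[[0,0,4],[0,0,0],1],[[0,0,4],[0,0,0],1],[[0,0,4],[0,0,0],1],[[0,0,3],[0,0,0],1],[[0,0,0],[0,0,0],1]]'
python3 fit.py s7.png;python3 -c "
from h import *
to([.5710,.114,.128])"
```

```text
t: 11.6
eef_pos: [0.5713, 0.1138, 0.1384]
tool_rot: [-0.0, 0.803, 0.596, -0.0]
contact_force: [0.6, 1.3, -2.0]
gripper_width: 0.659
TCP [0.5716 0.1139 0.1389] est bottom 0.1088675551032067
fixed up (758, array([0.5686, 0.1149]), np.float64(0.0017872528973248943), np.float64(0.10505788573871178), np.float64(0.13498904609058737))
loose low (777, array([0.5666, 0.1106]), np.float64(0.0031739687191817585), np.float64(0.11893202814678283), np.float64(0.15083215895643598))
loose up (983, array([0.5689, 0.1145]), np.float64(0.002012404064898956), np.float64(0.1609192829985605), np.float64(0.1937906138339095))
130 251 279 29 | 133 249 289 41 | 136 240 290 51 | 139 239 290 45 | 142 240 289 37 | 145 241 289 36 | 148 242 288 30 | 151 242 288 28 | 154 243 287 25 | 157 245 281 34 | 160 251 281 31 | 163 251 281 31 | 166 251 281 31 | 169 252 278 27 | 172 256 276 21 | 175 258 274 17 | 178 257 276 20 | 181 257 276 20 | 184 257 276 20 | 187 257 276 20 | 190 257 276 20 | 193 258 275 18 | 196 260 275 16 | 199 260 275 16 | pos [0.5716 0.1139 0.1389] tool shift mm [-0.1 -0.6 10.9]
jaw angle -16.84 tilt z [ 3.e-04  1.e-04 -1.e+00]
F [ 0.2 -0.2 -1.3] T [-0.05  0.04 -0.01] w 0.659 t 11.8 q7 -0.3626176009167502
```

View pics/s7.png

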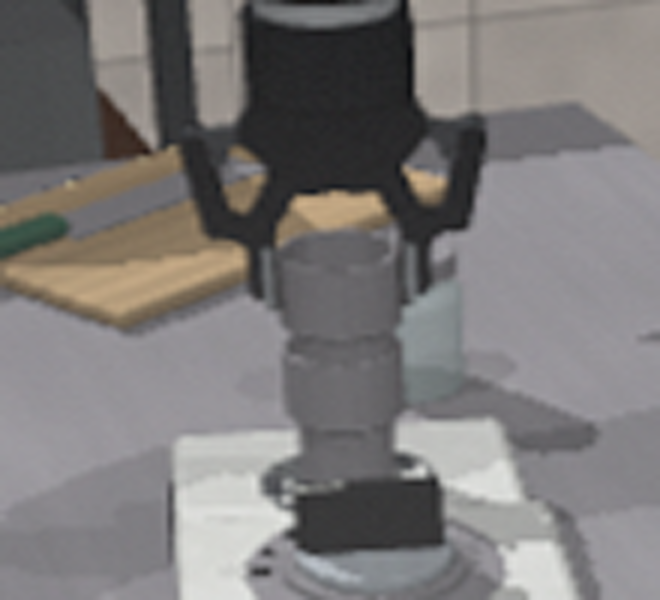

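Going in cleanly. I'll descend until it touches.

```bash
python3 -m jog '[[[0,0,3],[0,0,0],1],[[0,0,3],[0,0,0],1],[[0,0,2],[0,0,0],1],[[0,0,0],[0,0,0],1]]'
python3 -m jog '[[[0,0,1],[0,0,0],1],[[0,0,1],[0,0,0],1],[[0,0,0],[0,0,0],1]]'
```

```text
t: 12.3
eef_pos: [0.5713, 0.1139, 0.1304]
tool_rot: [-0.0, 0.803, 0.596, -0.0]
contact_force: [0.8, -0.2, -0.7]
gripper_width: 0.659
t: 12.68
eef_pos: [0.5716, 0.1139, 0.1291]
tool_rot: [-0.0, 0.803, 0.596, 0.0]
contact_force: [-1.7, -0.1, 3.1]
gripper_width: 0.658
```

```bash
python3 -m jog '[[[0,0,1],[0,0,0],1],[[0,0,0],[0,0,0],1]]'
python3 -m jog '[[[0,0,1],[0,0,0],1],[[0,0,0],[0,0,0],1]]'
```

```text
t: 12.92
eef_pos: [0.5716, 0.114, 0.129]
tool_rot: [-0.0, 0.803, 0.596, 0.0]
contact_force: [-4.4, -0.5, 11.7]
gripper_width: 0.657
t: 13.18
eef_pos: [0.5717, 0.114, 0.129]
tool_rot: [-0.001, 0.803, 0.596, 0.001]
contact_force: [-7.4, -1.5, 19.7]
gripper_width: 0.659
```

```bash
python3 -m jog '[[[0,0,-2],[0,0,0],1],[[0,0,0],[0,0,0],1],[[0,0,0],[0,0,0],0.1],[[0,0,0],[0,0,0],-0.4],[[0,0,0],[0,0,0],-1],[[0,0,0],[0,0,0],-1],[[0,0,0],[0,0,0],-1],[[0,0,0],[0,0,0],-1]]'
python3 fit.py s8.png
```

```text
t: 14.18
eef_pos: [0.5715, 0.1139, 0.1287]
tool_rot: [-0.0, 0.803, 0.596, 0.0]
contact_force: [-0.6, -0.2, 0.5]
gripper_width: 0.997
TCP [0.5715 0.1139 0.1287] est bottom 0.09870458916218303
fixed up (752, array([0.5685, 0.1149]), np.float64(0.0018250078447078675), np.float64(0.10503657700151303), np.float64(0.13498690622861387))
loose low (863, array([0.5668, 0.1089]), np.float64(0.002582165024327913), np.float64(0.10876030754528887), np.float64(0.14068749078570564))
loose up (882, array([0.5693, 0.115 ]), np.float64(0.0016867584499849532), np.float64(0.15079168082572614), np.float64(0.1837000654713662))
130 251 278 28 | 133 251 289 32 | 136 240 290 51 | 139 239 290 52 | 142 239 291 45 | 145 239 291 37 | 148 239 292 42 | 151 239 292 43 | 154 238 292 30 | 157 239 287 18 | 160 245 286 28 | 163 246 286 31 | 166 246 286 31 | 169 246 284 29 | 172 257 276 20 | 175 257 276 20 | 178 257 276 20 | 181 257 276 20 | 184 257 276 20 | 187 257 276 20 | 190 257 276 20 | 193 258 275 18 | 196 260 275 16 | 199 260 275 16 |
```

View pics/s8.png

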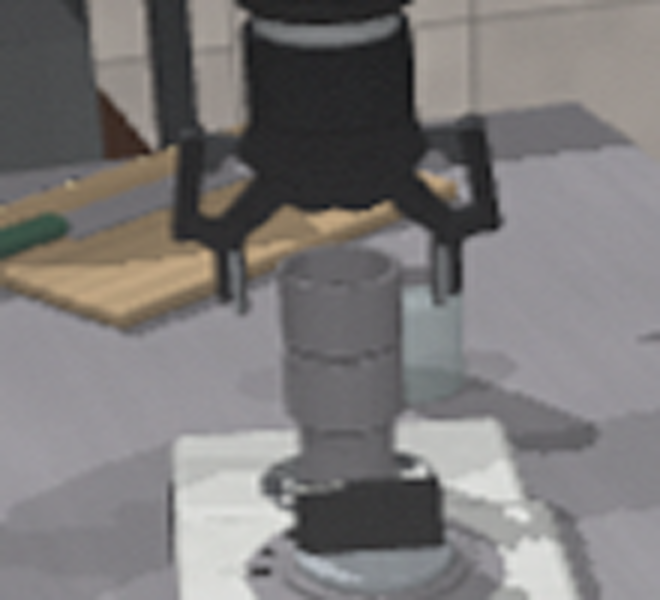

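```bash
python3 -m jog '[[[0,0,-10],[0,0,0],-1],[[0,0,-20],[0,0,0],-1],[[0,0,-30],[0,0,0],-1],[[0,0,-30],[0,0,0],-1],[[0,0,-20],[0,0,0],-1],[[0,0,0],[0,0,-9],-1],[[0,0,0],[0,0,-10],-1],[[0,0,0],[0,0,-10],-1],[[0,0,0],[0,0,-10],-1],[[0,0,0],[0,0,-10],-1],[[0,0,0],[0,0,-10],-1],[[0,0,0],[0,0,-10],-1]]'
python3 -m jog '[[[0,0,0],[0,0,-10],-1],[[0,0,0],[0,0,-10],-1],[[0,0,0],[0,0,-4.3],-1],[[0,0,0],[0,0,0],-1]]'
python3 - <<'E'
from h import *
np.set_printoptions(precision=4,suppress=True)
to([.535,-.037,.238],76.5)
for n in("side","top"):
  p,d=bot.read_camera(n);P=cloud(n,d)
  a=p[110:250,200:340] if n=="side" else p[140:280,180:340]
  cv2.imwrite(f"pics/{n}9.png",cv2.resize(a,None,fx=4.4,fy=4.2,interpolation=cv2.INTER_CUBIC)[:,:,::-1])
  m=(np.hypot(*(P[:,:2]-[.570,.1145]).T)<.04)&(P[:,2]>.1)&(P[:,2]<.21);print(n,np.percentile(P[m][:,2],[90,95,98,99,100]) if m.sum() else 0)
  for t in("dial_knob","dial_grip"):
    for r in bot.landmark_of(n,t)[:1]:
      uv=np.array(r["xy"])*[560,420];print(t,r["score"],at_z(n,uv,.104 if t=="dial_knob" else .128))
E
```

```text
t: 15.88
eef_pos: [0.5716, 0.1137, 0.2395]
tool_rot: [0.0, 0.322, 0.947, 0.0]
contact_force: [1.2, 0.1, 0.5]
gripper_width: 1.006
t: 16.38
eef_pos: [0.5716, 0.1137, 0.2394]
tool_rot: [0.0, 0.118, 0.993, 0.0]
contact_force: [-0.2, -1.1, 0.2]
gripper_width: 1.002
pos [0.5716 0.1137 0.2394] tool shift mm [   0.2 -155.1    1.3]
jaw angle 76.4 tilt z [ 0.0007  0.0002 -1.    ]
turn about tool z -0.1
F [-0.2 -1.1  0.2] T [-0.04  0.02  0.02] w 1.002 t 16.375 q7 1.1000821102376852
side [0.1843 0.1862 0.1879 0.1884 0.1892]
dial_knob 0.97 [ 0.5347 -0.0402  0.104 ]
dial_grip 0.94 [ 0.5271 -0.0407  0.128 ]
top 0
dial_knob 0.84 [ 0.5342 -0.0413  0.104 ]
dial_grip 0.74 [ 0.5425 -0.0379  0.128 ]
```

View pics/side9.png

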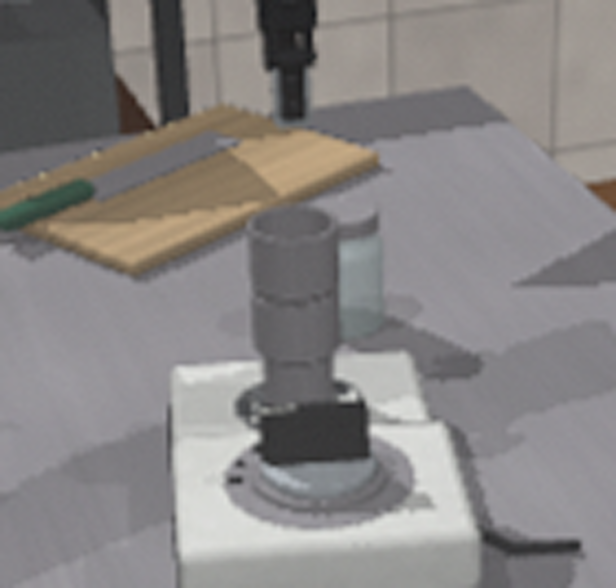

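View pics/top9.png

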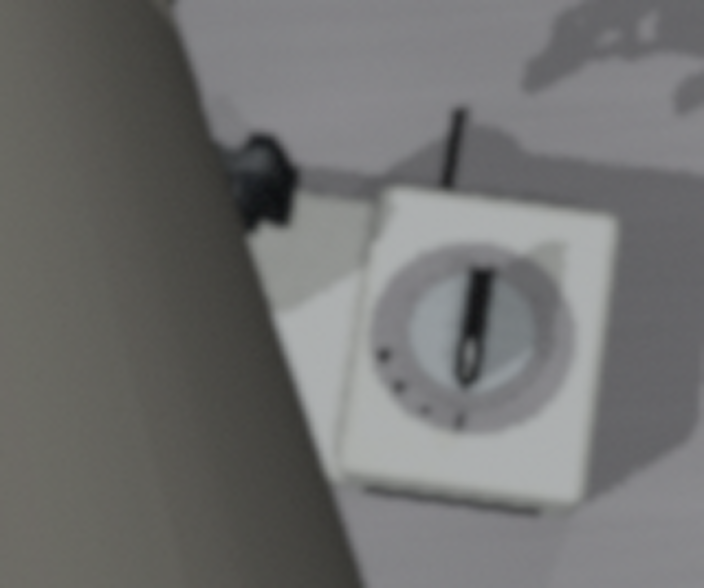

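Run:
```python
from h import *
np.set_printoptions(precision=4,suppress=True)
n="top"
f=lambda x,y:np.array([180+x/4.4,140+y/4.2])-0.4
print("bar ends top",at_z(n,f(485,268),.14),at_z(n,f(465,385),.14),"mid",at_z(n,f(475,326),.14))
print("ring",at_z(n,f(473.5,337),.09), "disc",at_z(n,f(472,331),.1))
p,d=bot.read_camera(n)
g=p.max(2);m=np.zeros_like(g,bool);s=np.s_[195:240,275:302];m[s]=g[s]<70
print(m.sum())
P=cloud(n,d,m);Q=P[P[:,2]>.13];print(len(Q),Q.mean(0));c=Q[:,:2].mean(0)
print(cv2.minAreaRect((Q[:,:2]*1000).astype(np.float32)))
w,v=np.linalg.eigh(np.cov((Q[:,:2]-c).T));print("bar dir deg",np.degrees(np.arctan2(v[1,1],v[0,1])))
q,d=bot.read_camera("side")
P=cloud("side",d);m=(np.hypot(*(P[:,:2]-[.5325,-.037]).T)<.045)&(P[:,2]>.109)&(P[:,2]<.133);Q=P[m]
print("side face",Q.mean(0),np.percentile(Q[:,0],[1,99]));w,v=np.linalg.eigh(np.cov(Q[:,:2].T));print(np.degrees(np.arctan2(v[1,1],v[0,1])),np.sqrt(w))
```

```text
bar ends top [ 0.5643 -0.0454  0.14  ] [ 0.5013 -0.029   0.14  ] mid [ 0.5328 -0.0372  0.14  ]
ring [ 0.5374 -0.0383  0.09  ] disc [ 0.5387 -0.0373  0.1   ]
93
93 [ 0.5414 -0.0388  0.1397]
((533.6701049804688, -36.86811065673828), (10.539992332458496, 61.467403411865234), 76.44988250732422)
bar dir deg 166.48257296452368
side face [ 0.5293 -0.0434  0.1213] [0.5007 0.5594]
165.513185865476 [0.0021 0.0182]
```

```bash
python3 -m jog '[[[0,-20,0],[0,0,0],-1],[[0,-25,0],[0,0,0],-1],[[0,-25,0],[0,0,0],-1],[[0.6,-25,0],[0,0,0],-1],[[0,-25,0],[0,0,0],-1],[[0,-20,0],[0,0,0],-1],[[0,-15.4,0],[0,0,0],-1],[[0,0,0],[0,0,0],-1],[[0,0,40],[0,0,0],-1],[[0,0,40],[0,0,0],-1],[[0,0,30],[0,0,0],-1],[[0,0,0],[0,0,0],-1]]' 40
python3 - <<'E'
from h import *
to([.5345,-.0372,.110],76.5)
for n in("side","top"):
  p,d=bot.read_camera(n)
  a=p[140:260,210:340] if n=="side" else p[140:280,180:340]
  cv2.imwrite(f"pics/{n}10.png",cv2.resize(a,None,fx=5,fy=4.2 if n=="top" else 5,interpolation=cv2.INTER_CUBIC)[:,:,::-1])
E
```

```text
t: 18.27
eef_pos: [0.5329, -0.0359, 0.1267]
tool_rot: [-0.002, 0.117, 0.993, -0.0]
contact_force: [-0.3, -0.5, 0.7]
gripper_width: 0.998
pos [ 0.5329 -0.0359  0.1267] tool shift mm [-1.9 -0.8 16.7]
jaw angle 76.56 tilt z [-4.9e-03 -1.0e-04 -1.0e+00]
turn about tool z 0.06
F [-0.3 -0.5  0.7] T [ 0.03 -0.05  0.06] w 0.998 t 18.275 q7 1.4096467990767074
```

View pics/side10.png

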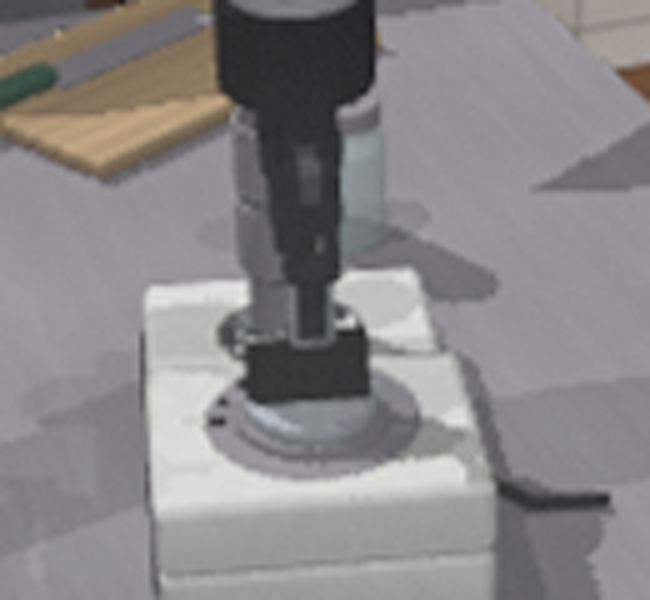

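View pics/top10.png

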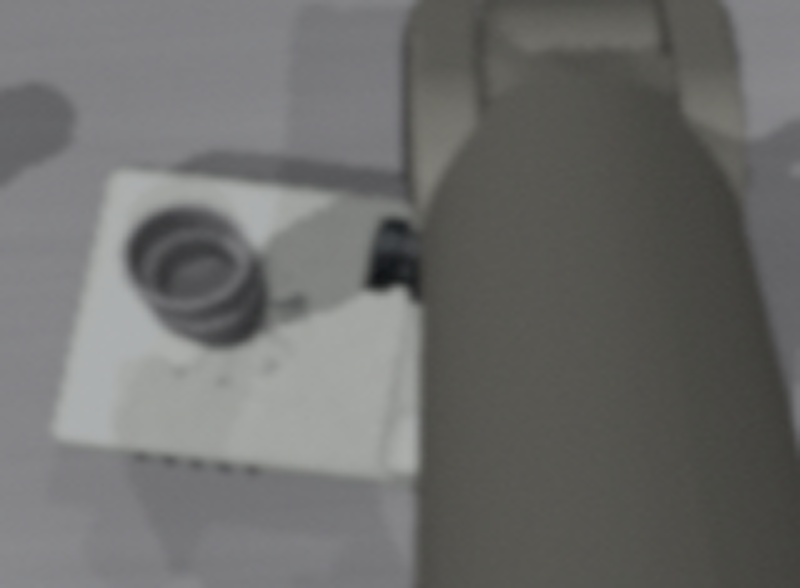

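Run:
```python
from h import *
for z in(.12,.14,.15,.16,.17):
  print(z,[proj("side",np.array([.5345-.0027,-.0365,z])-k*np.array([.235,.972,0])) for k in(.0425,.052)])
p,d=bot.read_camera("side");P=d[196:214,264:282];print((P[::2]*1000).astype(int))
i=bot.camera_info("side")
m=np.zeros(d.shape,bool);m[190:212,264:280]=1
C=cloud("side",d,m);D=(C[:,:2]-[.5318,-.0365])@np.array([.235,.972])
k=(D<-.03)&(D>-.08)&(C[:,2]>.11);print(k.sum(),np.c_[D[k],C[k][:,2]][np.argsort(C[k][:,2])][:12])
```

```text
0.12 [array([272.61953339, 221.76075646]), array([272.9603095, 223.8503813])]
0.14 [array([272.36962335, 214.83141252]), array([272.71182284, 216.89024076])]
0.15 [array([272.24288333, 211.31724733]), array([272.58579163, 213.36009148])]
0.16 [array([272.11493054, 207.7694552 ]), array([272.4585455 , 209.79591252])]
0.17 [array([271.98574749, 204.18755113]), array([272.33006682, 206.19720945])]
[[1277 1273 1278 1276 1073 1071 1061 1063 1063 1066 1063 1063 1073 1369
  1369 1370 1366 1369]
 [1287 1285 1286 1279 1073 1075 1068 1067 1068 1070 1066 1069 1077 1359
  1362 1358 1361 1357]
 [1287 1289 1283 1287 1076 1077 1071 1070 1072 1071 1071 1069 1083 1351
  1348 1352 1348 1347]
 [1295 1291 1289 1286 1083 1079 1074 1077 1073 1077 1074 1076 1084 1085
  1336 1344 1344 1343]
 [1290 1289 1294 1291 1083 1081 1072 1075 1081 1079 1075 1072 1086 1085
  1327 1333 1326 1325]
 [1143 1145 1145 1146 1087 1087 1079 1078 1084 1081 1088 1089 1088 1144
  1144 1144 1143 1140]
 [1139 1143 1133 1140 1140 1136 1142 1140 1139 1139 1141 1134 1139 1140
  1141 1140 1140 1145]
 [1140 1136 1142 1139 1142 1142 1143 1141 1143 1140 1138 1140 1136 1139
  1143 1143 1144 1143]
 [1139 1141 1146 1142 1141 1146 1145 1147 1146 1146 1145 1148 1146 1142
  1146 1148 1145 1149]]
179 [[-0.04761226  0.16483315]
 [-0.04769576  0.16527667]
 [-0.04751961  0.16576126]
 [-0.04952402  0.16656495]
 [-0.0504978   0.16675413]
 [-0.05126633  0.16682102]
 [-0.04812711  0.16771868]
 [-0.04844234  0.16810208]
 [-0.04946125  0.1683167 ]
 [-0.0526486   0.1686261 ]
 [-0.04834968  0.16902486]
 [-0.04822722  0.16914746]]
```

```bash
python3 -m jog '[[[0,0,15],[0,0,0],-1],[[0,0,12],[0,0,0],-1],[[0,0,0],[0,0,0],0.35],[[0,0,0],[0,0,0],0.35],[[0,0,0],[0,0,0],0.35]]' 30
python3 - <<'E'
from h import *
to([.5345,-.0372,.110],76.5)
p,d=bot.read_camera("side")
a=p[140:260,210:340]
cv2.imwrite(f"pics/side11.png",cv2.resize(a,None,fx=5,fy=5,interpolation=cv2.INTER_CUBIC)[:,:,::-1])
E
```

```text
t: 19.05
eef_pos: [0.5348, -0.0371, 0.102]
tool_rot: [0.0, 0.118, 0.993, 0.0]
contact_force: [0.2, 0.1, 0.9]
gripper_width: 0.376
pos [ 0.5348 -0.0371  0.102 ] tool shift mm [ 0.3 -0.2 -8. ]
jaw angle 76.46 tilt z [ 7.e-04  1.e-04 -1.e+00]
turn about tool z -0.04
F [0.2 0.1 0.9] T [-0.03 -0.02 -0.02] w 0.376 t 19.05 q7 1.4241371730960242
```

View pics/side11.png

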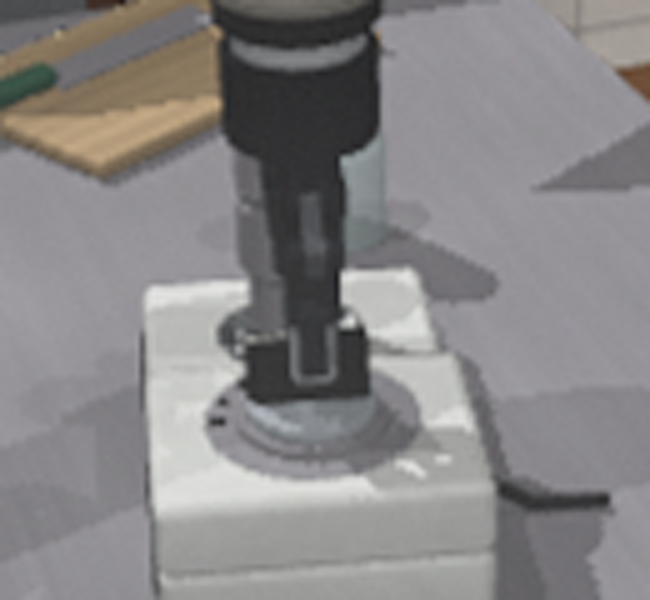

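```bash
python3 -m jog '[[[0.2,0,4],[0,0,0],0.35],[[0,0,4],[0,0,0],0.35],[[0,0,2],[0,0,0],0.35],[[0,0,0],[0,0,0],0.35]]' 30
python3 -m jog '[[[0,0,0],[0,0,0],1],[[0,0,0],[0,0,0],1],[[0,0,0],[0,0,0],1],[[0,0,0],[0,0,0],1]]' 60
python3 - <<'E'
from h import *
to([.5345,-.0372,.110],76.5)
p,d=bot.read_camera("side")
a=p[140:260,210:340]
cv2.imwrite(f"pics/side12.png",cv2.resize(a,None,fx=5,fy=5,interpolation=cv2.INTER_CUBIC)[:,:,::-1])
E
```

```text
t: 19.6
eef_pos: [0.5341, -0.037, 0.0914]
tool_rot: [-0.0, 0.118, 0.993, -0.0]
contact_force: [-0.4, -0.6, 0.0]
gripper_width: 0.32
t: 20.1
eef_pos: [0.5344, -0.0371, 0.0918]
tool_rot: [0.0, 0.118, 0.993, 0.0]
contact_force: [-1.2, -0.1, 3.2]
gripper_width: 0.153
pos [ 0.5344 -0.0371  0.0918] tool shift mm [ -0.2  -0.1 -18.2]
jaw angle 76.47 tilt z [ 1.e-04 -0.e+00 -1.e+00]
turn about tool z -0.03
F [-1.2 -0.1  3.2] T [-0.08  0.24  0.23] w 0.153 t 20.1 q7 1.4294519938981165
```

View pics/side12.png

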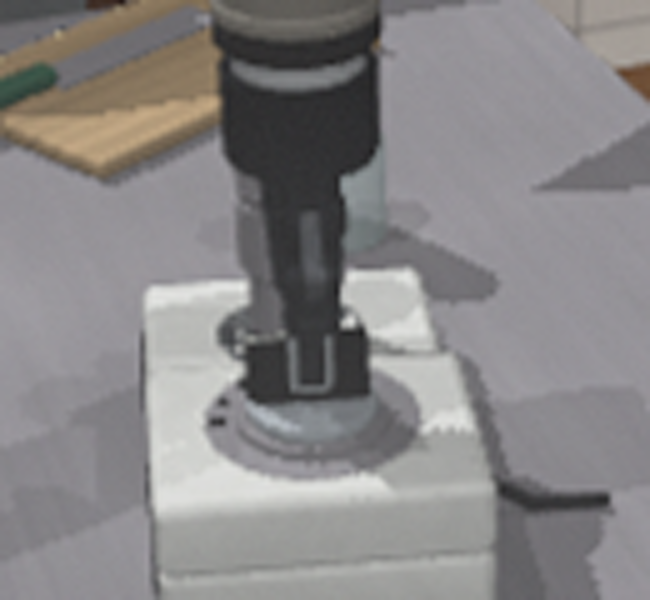

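```bash
python3 -m jog '[[[0,0,0],[0,0,0],1],[[0,0,0],[0,0,0],1],[[0,0,0],[0,0,8],1],[[0,0,0],[0,0,8],1],[[0,0,0],[0,0,8],1],[[0,0,0],[0,0,8],1],[[0,0,0],[0,0,0],1]]' 90
python3 -c "
from h import *
to([.5344,-.0371,.0918],76.5-68.75)"
```

```text
t: 21.02
eef_pos: [0.5346, -0.0366, 0.0919]
tool_rot: [0.0, 0.387, 0.922, 0.0]
contact_force: [-1.3, 1.2, 5.1]
gripper_width: 0.145
pos [ 0.5346 -0.0366  0.0919] tool shift mm [-0.2 -0.5  0.1]
jaw angle 44.44 tilt z [ 4.e-04  1.e-04 -1.e+00]
turn about tool z 36.69
F [-1.3  1.2  5.1] T [0.14 0.35 0.18] w 0.145 t 21.025 q7 0.9506072593860302
```

```bash
python3 -m jog '[[[0,0,0],[0,0,8],1],[[0,0,0],[0,0,8],1],[[0,0,0],[0,0,8],1],[[0,0,0],[0,0,7],1],[[0,0,0],[0,0,5.7],1],[[0,0,0],[0,0,0],1],[[0,0,0],[0,0,0],1]]'
python3 - <<'E'
from h import *
to([.5344,-.0371,.0918],76.5-68.75)
for n in("side","top"):
  p,d=bot.read_camera(n)
  a=p[140:260,210:340] if n=="side" else p[140:280,180:340]
  cv2.imwrite(f"pics/{n}13.png",cv2.resize(a,None,fx=5,fy=4.2 if n=="top" else 5,interpolation=cv2.INTER_CUBIC)[:,:,::-1])
E
```

```text
t: 21.9
eef_pos: [0.5351, -0.0364, 0.0919]
tool_rot: [0.0, 0.657, 0.754, 0.001]
contact_force: [1.2, 2.1, 3.6]
gripper_width: 0.144
pos [ 0.5351 -0.0364  0.0919] tool shift mm [-0.6 -0.8  0.1]
jaw angle 7.92 tilt z [ 1.4e-03  5.0e-04 -1.0e+00]
turn about tool z 0.17
F [1.2 2.1 3.6] T [ 0.56 -0.35  0.22] w 0.144 t 21.9 q7 0.41605474940641723
```

View pics/side13.png

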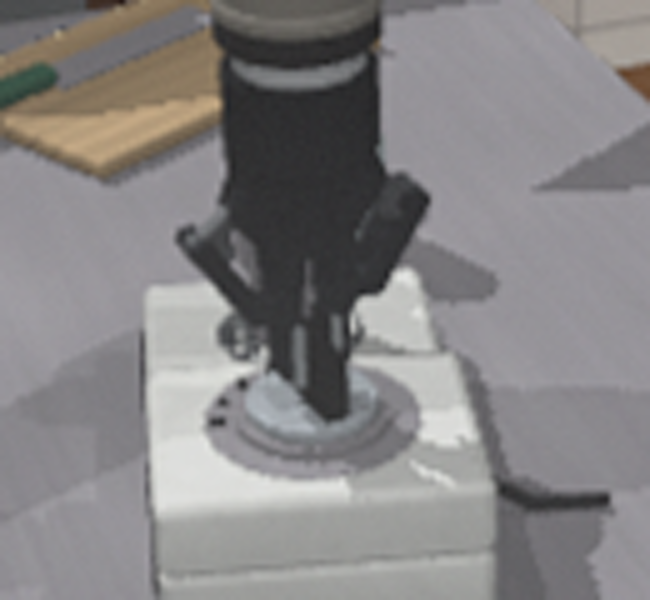

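View pics/top13.png

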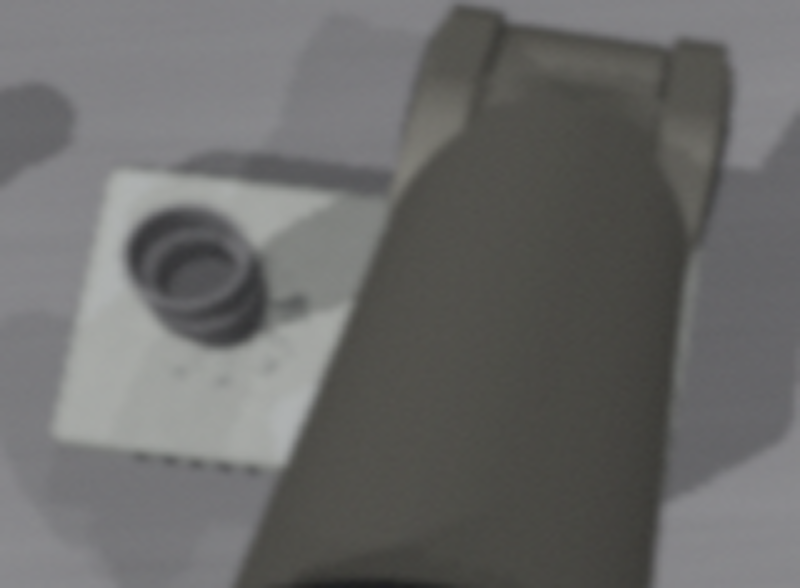

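Run:
```python
from h import *
p,d=bot.read_camera("side")
cv2.imwrite("pics/z14.png",cv2.resize(p[198:234,250:300],None,fx=15,fy=15,interpolation=cv2.INTER_NEAREST)[:,:,::-1])
for dg in(60,64,68.75,73,77):
  a=np.radians(-13.5-dg);u=np.array([np.cos(a),np.sin(a),0]);v=np.array([-u[1],u[0],0])
  c=np.array([.5345-.0027,-.0372,.104])
  print(dg,[np.round((proj("side",c+u*.0285+v*s*.007)-[250,198]+.5)*15,0) for s in(-1,1)],[np.round((proj("side",c+u*.0285+v*s*.007+[0,0,.036])-[250,198]+.5)*15,0) for s in(-1,1)])
P=cloud("side",d)
for z0,z1 in((.106,.139),):
  a=np.radians(-13.5-68.75);u=np.array([np.cos(a),np.sin(a)]);v=np.array([-u[1],u[0]])
  D=P[:,:2]-[.5318,-.0372];A=D@u;B=D@v
  m=(A>.013)&(A<.035)&(abs(B)<.02)&(P[:,2]>z0)&(P[:,2]<z1);print(np.round(np.c_[A[m],B[m],P[m][:,2]],3)[::4])
```

```text
60 [array([393., 397.]), array([461., 369.])] [array([387., 213.]), array([456., 185.])]
64 [array([381., 400.]), array([453., 374.])] [array([375., 215.]), array([448., 190.])]
68.75 [array([367., 402.]), array([442., 380.])] [array([361., 218.]), array([437., 196.])]
73 [array([354., 404.]), array([432., 385.])] [array([348., 219.]), array([427., 200.])]
77 [array([342., 405.]), array([422., 389.])] [array([335., 220.]), array([416., 204.])]
[[ 0.013  0.002  0.138]
 [ 0.022 -0.003  0.138]
 [ 0.018 -0.006  0.134]
 [ 0.029 -0.001  0.138]
 [ 0.026 -0.007  0.136]
 [ 0.031  0.001  0.136]
 [ 0.03  -0.007  0.135]
 [ 0.032  0.003  0.133]
 [ 0.027 -0.003  0.129]
 [ 0.017 -0.006  0.122]
 [ 0.031 -0.002  0.128]
 [ 0.018 -0.007  0.12 ]
 [ 0.032 -0.002  0.126]
 [ 0.023 -0.006  0.119]
 [ 0.029  0.002  0.12 ]
 [ 0.028 -0.006  0.119]
 [ 0.028  0.005  0.116]
 [ 0.031 -0.005  0.117]
 [ 0.027  0.008  0.111]
 [ 0.029 -0.004  0.113]
 [ 0.028  0.007  0.109]
 [ 0.03  -0.002  0.11 ]
 [ 0.03  -0.005  0.108]]
```

View pics/z14.png

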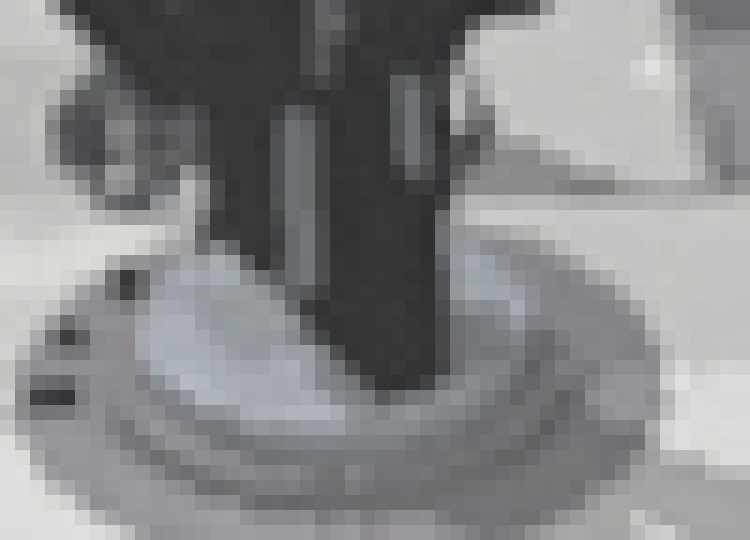

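Run:
```python
from h import *
o=[];E=[]
P=[]
for k in range(6):
  p,d=bot.read_camera("side");P.append(cloud("side",d))
P=np.concatenate(P)
a=np.radians(-13.5-68.75);u=np.array([np.cos(a),np.sin(a)]);v=np.array([-u[1],u[0]])
D=P[:,:2]-[.5318,-.0372];A=D@u;B=D@v
m=(A>.013)&(A<.036)&(abs(B)<.014)&(P[:,2]>.106)&(P[:,2]<.137)
A,B=A[m],B[m]
from scipy.optimize import least_squares
# signed distance to rotated box boundary (end A=L, left side B=-w)
def f(x):
  t,ca,cb=x;c,s=np.cos(t),np.sin(t)
  X=c*A+s*B-ca;Y=-s*A+c*B-cb
  q=np.stack([X-.0285,abs(Y)-.007]);return np.where((q<0).all(0),q.max(0),np.hypot(*np.maximum(q,0)))
for fx in(0,1):
  s=least_squares((lambda x:f([x[0],0,0])) if fx else (lambda x:np.r_[f(x),x[1:]*10]),[0.] if fx else [0.,0,0],loss="soft_l1",f_scale=.0015)
  print(len(A),"dial deg offset cw",-np.degrees(s.x[0]),s.x)
b=bot.get_obs();print(b["torque"],b["contact_force"],b["joint_vel"].__abs__().max() if hasattr(b["joint_vel"],"__abs__") else 0)
```

```text
473 dial deg offset cw -2.014870450688149 [3.51661234e-02 7.27041249e-04 1.19455325e-06]
473 dial deg offset cw -2.143167307001382 [0.03740533]
[ 0.88999616 -0.69973541  0.30119975] [3.92989886 5.28509653 2.87841707] 0.001649526940018368
```

```bash
python3 -m jog '[[[0,0,0],[0,0,1],1],[[0,0,0],[0,0,0],1],[[0,0,0],[0,0,0],1],[[0,0,0],[0,0,0],1],[[0,0,0],[0,0,0],1],[[0,0,0],[0,0,0],1],[[0,0,0],[0,0,0],1],[[0,0,0],[0,0,0],1]]'
python3 - <<'E'
from h import *
to([.5344,-.0371,.0918],76.5-68.75)
p,d=bot.read_camera("side");T,dt=bot.read_camera("top")
P=cloud("top",dt);m=(np.hypot(P[:,0]-.571,P[:,1]-.1145)<.04)&(P[:,2]>.1);print(np.percentile(P[m][:,2],[95,99]))
to([.5344,-.0371,.0918],76.5-68.75)
cv2.imwrite("pics/z15.png",cv2.resize(p[150:245,200:330],None,fx=6,fy=6,interpolation=cv2.INTER_CUBIC)[:,:,::-1])
cv2.imwrite("pics/t15.png",T[:,:,::-1])
E
```

```text
t: 23.35
eef_pos: [0.5351, -0.0364, 0.0919]
tool_rot: [0.0, 0.664, 0.748, 0.001]
contact_force: [4.1, 4.0, 3.1]
gripper_width: 0.146
pos [ 0.5351 -0.0364  0.0919] tool shift mm [-0.6 -0.8  0.1]
jaw angle 6.81 tilt z [ 1.5e-03  6.0e-04 -1.0e+00]
turn about tool z -0.94
F [4.1 4.  3.1] T [ 0.91 -0.73  0.22] w 0.146 t 23.35 q7 0.40013330044353307
[0.18853562 0.19007731]
pos [ 0.5351 -0.0364  0.0919] tool shift mm [-0.6 -0.8  0.1]
jaw angle 6.82 tilt z [ 1.5e-03  6.0e-04 -1.0e+00]
turn about tool z -0.93
F [3.2 4.2 4.1] T [ 0.95 -0.72  0.2 ] w 0.141 t 23.45 q7 0.40011325961393657
```

View pics/z15.png

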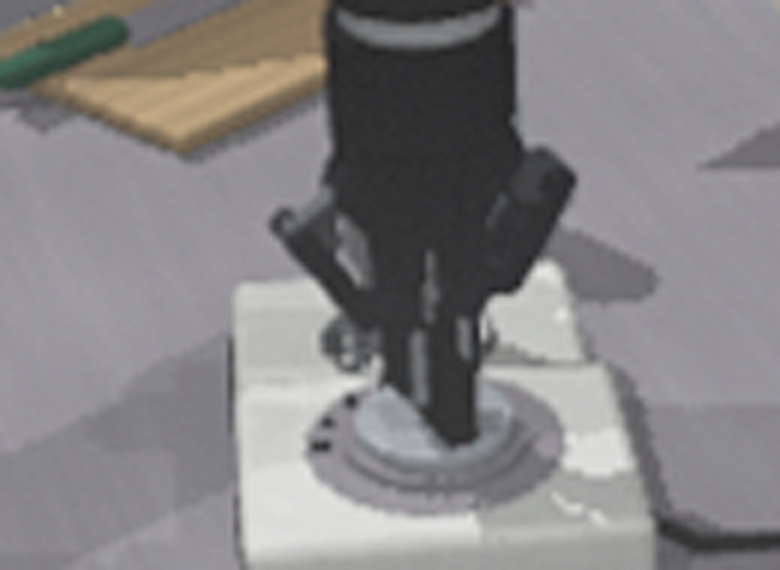

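View pics/t15.png

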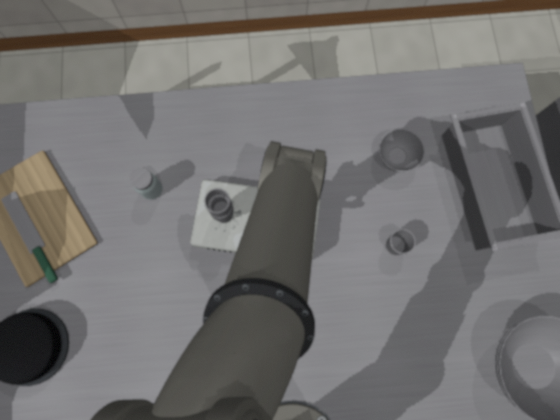

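```bash
python3 -c "
from station import bot
print(bot.hand_in())"
```

```text
the job is handed in; nothing more can be done
None
```

I nested the loose stepped beaker in the fixed one and let go. I then gripped the dial and turned it clockwise to the third mark, and handed in at about 23.5 s with the gripper still holding it. The hand-in reports no verdict.

**Beaker:** the depth images put its rim at about 0.188–0.190 m, where fully home is 0.188 m. It met firm resistance of about 20 N at the bottom, and it was still nested in the last pictures.

**Dial:** the tool turned 69.7°, where the third mark is 68.75°. The resisting moment was 0.20–0.22 N m, close to the 0.23 N m spring value. I could not read the dial angle directly. A depth fit of the grip bar before the last 1° of turn put it about 2° short of the mark. The dial is therefore probably within 1–2° of it.

**Other things:** the tumbler, jar and bowl look undisturbed in the last top view. The readings I took showed no force above about 20 N.

**Disagreement:** in the pictures the open fingertips sat about 36 mm above the reported TCP height, where I expected about 13 mm. I set both grasp heights from the images instead.

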